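# Put a microscope objective away in its spring-lid case

## Task

Press the yellow thumb latch so the case's sprung lid pops open, stand the black microscope objective upright in the round nest in the foam, and push the lid down until it snaps shut and stays latched by itself. Press gently and by feel, with less than 24 N on the case; set the objective down rather than dropping it, and leave the other things on the bench where they are.

Things in the scene. Friction and masses are not known exactly. Their poses are not given: they have to be found in the camera images.
- case: Orange box, immovable, outside 130 (x) x 120 (y) x 62 mm high, walls 5 mm; shut lid's top 70.5 mm above the bench. Origin: centre of its underside. Its -x side is the front with the latch; the lid hinges on the far (+x) top rim. Grey foam inside (top 23 mm above the bench) has a round hole in the middle, the nest; above the foam the inside is 120 x 110 mm.
- nest (a point): Centre of the nest's floor, 5 mm above the bench, at the case's x = y = 0: a round hole 46 mm in diameter, 18 mm deep, axes as the case's. The objective stands in it on its foot with 5 mm to spare all round.
- lid (a joint): Lid angle, rad: 0 shut (hard stop), up to 0.02 latched, 1.75 fully open, leaning back. Unlatched, a spring throws it fully open and holds it there. Pushing it towards shut takes 2 to 4 N; the last 10 mm, its steel bar riding over the latch's ramp, 6 to 12 N at lid_press; then it clicks in and the force drops. Plate 130 mm from hinge to front edge, 120 wide, 8 thick.
- lid_press (a point): Nominal top middle of the black rubber push strip on the lid (70 mm along y, 26 along x, gives 1 mm per 10 N), 108 mm from the hinge axis, 15.5 mm off the hinge's plane (bare lid face: 8.5 mm). Also screw-set: its real top is up to 4 mm higher or lower, not measured. Moves with the lid; z is the outward normal, x lies along the lid from front edge to hinge.
- lid_hinge (a point): Point on the hinge axis in the middle of the lid's far edge, 65 mm behind the case's centre (case +x), 62 mm above the bench. The axis runs along the case's y.
- latch (a joint): Angle of the rocker latch on the case's front, rad: 0 at rest (hooked over the lid's bar), 0.21 at its hard stop; lets the lid go at about 0.10 to 0.16. Springs back to 0. As the lid is pushed shut its bar drives the latch to about 0.13; it drops back to 0 at the click.
- thumb (a point): Nominal top middle of the yellow rubber thumb pad (28 x 44 mm, gives 1 mm per 10 N), 112 mm before the case's centre, 41 mm up. It is on a hand-set screw: its real top is up to 6 mm higher or lower, not measured: find it by touch. Pressing: 1 N to start, 3 to 7 N at 4 to 6 mm, lid lets go; hard stop at 8 mm. A hook 88 mm high stands 20 mm behind. Keep the gripper's long side along case y.
- lens: Black microscope objective with two silver rings and a glass top, standing upright and loose on the bench: foot 36 mm in diameter and 18 mm high, above it a barrel 28 mm in diameter up to 48 mm. Origin: centre of its underside, z up along the barrel. About 0.12 kg. Grip it by the barrel.
- jar: Bystander: white flux jar with green cap, 52 mm diameter, 55 mm high, origin at its underside. Leave alone.
- spool: Bystander: solder spool with black flanges, 57 mm diameter, 44 mm high, origin at its underside. Leave alone.
- relay: Bystander: small green circuit board 70 x 50 mm with a blue relay, 24 mm high, origin at its underside. Leave alone.
There are look-alikes about, which are no part of the job. Leave any blue or turquoise look-alike of the case alone.

How it is judged:
On the way, in this order (a step that is already met when the one before it is completed fails the run):
1. the latch was pressed and the lid has popped open (value of joint lid above 1.5 rad), for 0.2 s.
2. the objective stands in the nest, let go, lid still open (horizontal distance between lens and nest below 0.008 m and z of lens in the frame of nest between -0.004 and 0.004 m and angle between lens's own z axis and vertical below 0.12 rad and contact force between the fingers and lens below 0.05 N and linear speed of lens below 0.02 m/s and value of joint lid above 1 rad), for 0.2 s.
At the end, for the whole second after the job is handed in: The lid is shut (under 0.03 rad) and held by the latch alone (latch back under 0.05 rad), and the objective stands at rest in the nest: within 8 mm of its middle, within 4 mm of its floor, tilted less than 0.12 rad (horizontal distance between lens and nest below 0.008 m and z of lens in the frame of nest between -0.004 and 0.004 m and angle between lens's own z axis and vertical below 0.12 rad and value of joint lid below 0.03 rad and value of joint latch below 0.05 rad and linear speed of lens below 0.02 m/s); the robot touches nothing.
It fails at once if the robot presses on the case, lid or latch with more than 24 N (contact force between any of the fingers, the arm and case above 24 N).
It fails at once if the objective is dropped (falls free faster than 0.5 m/s, about 12 mm) (contact force between the fingers and lens below 0.05 N and linear speed of lens above 0.5 m/s).
It fails at once if a bystander is moved by more than 15 mm (distance of any of jar, spool, relay from where it was at the start of the episode above 0.015 m).
It also fails if it takes over 72 s, if anything falls off the work surface, if the arm or the gripper's body presses on something with over 40 N, if the wrist force passes 120 N, or if a joint passes its speed limit or range.

## Robot

A 6-joint arm with a two-finger parallel gripper is mounted at the origin on the work surface. World frame = base frame: x ahead of the robot, y to its left, z up, the work surface at z = 0. Lengths are in m, angles in rad, forces in N, time in s.
With the tool pointing down it reaches from about 0.275 to 0.85 m from the base axis. Payload 19 kg.
Tool frame: the origin (TCP) lies midway between the tips of the shut fingers; the grasp point (between the pads) lies 19 mm behind it; z points along the fingers, y is the line along which they close (so a half turn about z gives the same grasp; the last joint's range is limited). The gripper opens to 85 mm and grips with 20 to 120 N. Pads are 22 mm wide; open, the fingers measure 114 mm over their backs; the gripper's body (76 mm by 85 mm) begins 54 mm behind the grasp point. The pads swing forward as they close: fully open they stand 13 mm farther back than shut.
Start: joints at [0.996, 0.15, 1.437, -0, 1.554, -0.134], TCP at [0.245, 0.52, 0.231] pointing down, gripper open.
Joint ranges: [-2.8, 2.8], [-0.68, 2.1], [0.12, 2.68], [-1.39, 4.53], [0.16, 2.79], [-2.81, 2.81]. Speed limits (rad/s): [1.89, 1.89, 2.22, 3.01, 3.01, 3.01].

## Interface

Orientations are given as a rotation vector (axis times angle).
In Python, from workcell import ctrl gives the robot as it stands.
- The arm moves only by the tool play_rows, never from a script. Its argument "commands" is a list that holds one entry, the list of rows, each a list of 7 numbers: the opening, from -1 (shut) to 1 (fully open), then the shift along the tool's x, y, z in mm, then the turn, a rotation vector about the tool's x, y, z in rad. A call has exactly 5 rows; each row shifts and turns the commanded pose from where the row before left it, along the tool's axes as they then stand; what a row does not reach is not made up. A row lasts 1/8 s, in which the tool goes at most 62.5 mm and 10.7 degrees, less where a joint would pass 70% of its speed; a pose out of reach is approached as far as the arm can. A call with a gripper value outside its range is refused whole. The fingers move at their own pace and stop on an object; "squeeze" is the grip in N (left out, the last holds). Time passes only in rows, so rows that do not move let the fingers close, or fill a call up. It gives the time, the measured TCP pose, the force, the opening and the grip force at its end, in the units of the state.
- ctrl.read_state(): the state, without advancing time (a new reading comes with each control period).
- ctrl.camera(name): name is "scene" or "top" or "wrist"; returns (picture, depth): 400x640x3 uint8, red, green, blue; 400x640 float32, m along the optical axis (not along the pixel's ray), 0 where there is no reading.
- ctrl.get_calibration(name): a dict with "K" (3x3 intrinsics, pixels), "dist_coeffs" ([k1, k2, p1, p2, k3] as OpenCV has them; the pictures are not rectified), "rvec" (rotation vector, rad) and "tvec" (3), from world to camera coordinates, as OpenCV has them; the wrist camera has in their place "mount" (4x4, takes a point from camera to tool coordinates, whose origin is the TCP and whose axes are the flange's). Camera axes: x right, y down, z forward; pixel columns grow to the right and rows downward; lengths in m; the calibration is good to about 2 mm. A picture is of the moment at which its call begins: read the wrist's pose just before it. get_calibration takes no time and is no camera call.
- ctrl.hand_in(): hands the job in; it is judged then, once.
The state is a dict: "time_s": time; "joint_positions": joint angles; "joint_vel": joint speeds; "tau": joint torques, N m; "tcp_pos": TCP position; "tool_rot": TCP orientation; "ft_force": force on the tool from outside, world axes, zero at the start; "moment": the same for the moment, N m; "width": finger opening in m; "grasp_force": force on a finger pad.
Only numpy, scipy, OpenCV 4.12 (cv2) and the standard library are available. Lean on these libraries where they do the work, as an engineer would, in place of code of your own. Each camera call takes 0.05 s, during which the arm holds its last target. There are 200 camera calls.

## Working session

There is one attempt and no reset: what is moved stays moved. The work goes in short steps, Python scripts to look and compute and a tool call to move; the robot and the scene stay as the last step left them, time stands still between calls to the robot, and variables do not carry over. Pictures are saved under pics/ and viewed, at most 10 in all, crops included, and the job is handed in when it is done.

Besides the shell and the picture viewer there is one more tool, called after ">>>" as a command line: name --argument value ..., lists and objects as JSON in quotes. play_rows: Moves the arm, as the interface text tells. Its arguments: {"type":"object","properties":{"commands":{"type":"array","items":{"type":"array","items":{"type":"array","items":{"type":"number"}}}},"squeeze":{"type":"number"}},"required":["commands"]}

```bash
mkdir -p pics; ls
python3 - <<'E'
from workcell import ctrl
import cv2,numpy as np
s=ctrl.read_state();print({k:np.round(v,3) for k,v in s.items()})
for n in("scene","top"):
    p,d=ctrl.camera(n);cv2.imwrite(f"pics/{n}0.png",p[:,:,::-1]);np.savez(f"{n}0.npz",p=p,d=d)
    c=ctrl.get_calibration(n);print(n,c)
print(ctrl.get_calibration("wrist"))
E
```

```text
pics
{'time_s': np.float64(0.0), 'joint_positions': array([ 0.996,  0.151,  1.438, -0.   ,  1.554, -0.134]), 'joint_vel': array([ 0.001,  0.001,  0.001,  0.   ,  0.001, -0.002]), 'tau': array([ 1.0000e-03, -7.1305e+01, -5.7087e+01, -0.0000e+00,  9.0000e-03,
        0.0000e+00]), 'tcp_pos': array([0.245, 0.52 , 0.231]), 'tool_rot': array([-6.870e-01, -3.065e+00,  2.000e-03]), 'ft_force': array([-0.305,  0.296,  0.8  ]), 'moment': array([-0.015,  0.036, -0.008]), 'grasp_force': np.float64(0.0), 'width': np.float64(0.085)}
scene {'K': array([[373.24288472,   0.        , 321.58045884],
       [  0.        , 373.24288472, 203.29576141],
       [  0.        ,   0.        ,   1.        ]]), 'dist_coeffs': array([-0.06800958,  0.        ,  0.        ,  0.        ,  0.        ]), 'rvec': array([ 1.682796  ,  1.53033694, -0.84625648]), 'tvec': array([-0.04716343, -0.25565545,  1.43852722])}
top {'K': array([[461.75249102,   0.        , 319.37424666],
       [  0.        , 461.75249102, 198.61961371],
       [  0.        ,   0.        ,   1.        ]]), 'dist_coeffs': array([-0.02629402,  0.        ,  0.        ,  0.        ,  0.        ]), 'rvec': array([ 2.14107071, -2.17420868,  0.19089596]), 'tvec': array([-0.00973155,  0.61783283,  0.95964537])}
{'K': array([[331.29042036,   0.        , 313.2412985 ],
       [  0.        , 331.29042036, 202.73761782],
       [  0.        ,   0.        ,   1.        ]]), 'dist_coeffs': array([-0.05379949,  0.        ,  0.        ,  0.        ,  0.        ]), 'mount': array([[-2.48828118e-04, -9.55794625e-01, -2.94034987e-01,
         7.51569586e-02],
       [ 9.99999907e-01, -1.34451478e-04, -4.09203326e-04,
         8.84791209e-04],
       [ 3.51580901e-04, -2.94035062e-01,  9.55794569e-01,
        -1.42206890e-01],
       [ 0.00000000e+00,  0.00000000e+00,  0.00000000e+00,
         1.00000000e+00]])}
```

View pics/top0.png

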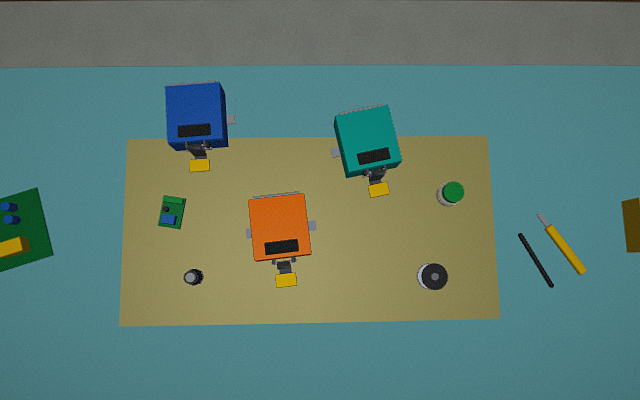

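View pics/scene0.png

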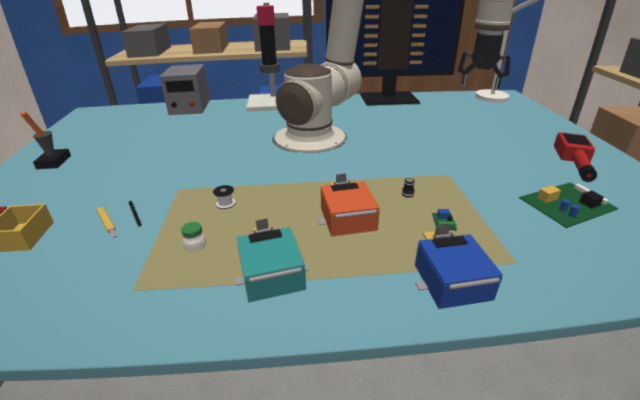

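The top view shows the orange case at about (280,227) with its latch pad at (286,280), the lens at (193,277), the relay at (172,212), the jar at (452,192) and the spool at (432,276). The scene view confirms this; the blue and teal cases are look-alikes.

```bash
cat > h.py <<'E'
import cv2,numpy as np
from workcell import ctrl
from scipy.spatial.transform import Rotation as R
def campose(n,s=None):
    c=ctrl.get_calibration(n)
    if n=="wrist":
        T=np.eye(4);T[:3,:3]=R.from_rotvec(s["tool_rot"]).as_matrix();T[:3,3]=s["tcp_pos"];T=T@c["mount"]
        return c,T[:3,:3],T[:3,3]
    r=R.from_rotvec(c["rvec"]).as_matrix();return c,r.T,-r.T@c["tvec"]
def cast(n,uv,z,s=None):
    c,r,o=campose(n,s)
    p=cv2.undistortPoints(np.float64(uv).reshape(-1,1,2),c["K"],c["dist_coeffs"])[:,0]
    d=np.c_[p,np.ones(len(p))]@r.T
    return o+d*((z-o[2])/d[:,2])[:,None]
def blob(m,near=None):
    n,l,st,ce=cv2.connectedComponentsWithStats(m.astype(np.uint8))
    i=1+np.argmax(st[1:,4]) if near is None else 1+np.argmin(np.linalg.norm(ce[1:]-near,axis=1)+1000*(st[1:,4]<15))
    return l==i,ce[i]
E
python3 - <<'E'
from h import *
f=np.load("top0.npz");p,d=f["p"].astype(int),f["d"]
h=cv2.cvtColor(f["p"],cv2.COLOR_RGB2HSV)
m,c=blob((h[...,0]<13)&(h[...,1]>150)&(p[...,0]>120)&(np.arange(640)[None]<400)&(np.arange(400)[:,None]>150))
m=m.astype(np.uint8)
cn=max(cv2.findContours(m,0,2)[0],key=cv2.contourArea)
b=cv2.boxPoints(cv2.minAreaRect(cv2.convexHull(cn)));print(b)
ap=cv2.approxPolyDP(cv2.convexHull(cn),5,True)[:,0];print("poly",ap.tolist())
print("at .0705",cast("top",b,.0705).round(4).tolist())
print(cast("top",ap,.0705).round(4).tolist())
y,cy=blob((abs(h[...,0]-24)<6)&(h[...,1]>200)&(p[...,0]>170),(286,280));print("thumb",y.sum(),cy,cast("top",cy,.041))
k=(p.sum(2)<130);k,ck=blob(k,(282,247));print("strip",k.sum(),ck,cast("top",ck,.0775))
print("strip ends",cv2.minAreaRect(np.argwhere(k)[:,::-1].astype(np.float32)), cast("top",cv2.boxPoints(cv2.minAreaRect(np.argwhere(k)[:,::-1].astype(np.float32))),.0775).round(4).tolist())
def obj(win,nm):
    x0,x1,y0,y1=win;print(nm)
    print(d[y0:y1:2,x0:x1:2].round(3))
# lens glass region & object bounds: height map from depth
c_,r,o=campose("top")
uu,vv=np.meshgrid(np.arange(640),np.arange(400));pp=cv2.undistortPoints(np.stack([uu,vv],-1).reshape(-1,1,2).astype(float),c_["K"],c_["dist_coeffs"])[:,0]
P=(np.c_[pp,np.ones(len(pp))]*d.reshape(-1,1))@r.T+o
P=P.reshape(400,640,3)
for nm,w,z0 in [("lens",(180,206,262,292),.04),("jar",(434,470,175,212),.045),("spool",(412,452,258,296),.036),("relay",(155,190,190,232),.01),("orange",(240,320,185,270),.066),("thumb",(270,302,270,290),.03)]:
    q=P[w[2]:w[3],w[0]:w[1]].reshape(-1,3);q=q[q[:,2]>z0];print(nm,len(q),q.mean(0).round(4),np.median(q[:,2]).round(4),q.min(0).round(3),q.max(0).round(3))
E
```

```text
[[268.      231.     ]
 [276.40002 228.20001]
 [280.30005 239.90002]
 [271.90002 242.70001]]
poly [[269, 233], [277, 230], [280, 240]]
at .0705 [[0.5468, 0.0905, 0.0705], [0.5524, 0.0729, 0.0705], [0.5277, 0.0648, 0.0705], [0.5222, 0.0824, 0.0705]]
[[0.5425, 0.0884, 0.0705], [0.5486, 0.0716, 0.0705], [0.5275, 0.0654, 0.0705]]
thumb 238 [285.60504202 279.47058824] [[0.44515548 0.05563594 0.041     ]]
strip 391 [280.97186701 246.62915601] [[0.51337958 0.0631036  0.0775    ]]
strip ends ((280.9628601074219, 246.4716033935547), (12.026898384094238, 33.10700607299805), 82.40535736083984) [[0.5221, 0.0987, 0.0775], [0.5301, 0.0306, 0.0775], [0.5054, 0.0276, 0.0775], [0.4974, 0.0954, 0.0775]]
lens 154 [0.4542 0.2516 0.0674] 0.0482 [0.441 0.011 0.04 ] [0.47  0.272 1.04 ]
jar 366 [ 0.6274 -0.3104  0.0595] 0.0545 [ 0.47  -0.335  0.045] [0.652 0.011 1.04 ]
spool 568 [ 0.4463 -0.2595  0.0597] 0.0441 [ 0.419 -0.292  0.038] [0.474 0.011 1.04 ]
relay 301 [0.5996 0.3092 0.0304] 0.0203 [0.47  0.011 0.01 ] [0.633 0.336 1.04 ]
orange 3695 [0.5528 0.0666 0.0788] 0.0712 [0.469 0.003 0.066] [0.63  0.133 1.04 ]
thumb 282 [0.4456 0.0545 0.061 ] 0.0434 [0.43  0.011 0.039] [0.47  0.078 1.04 ]
```

>>> play_rows --commands '[[[-1,0,0,0,0,0,-0.14],[-1,0,0,0,0,0,-0.14],[-1,0,0,0,0,0,-0.14],[-1,0,0,0,0,0,-0.13],[-1,0,0,0,0,0,0]]]' --squeeze 30

```text
time_s: 0.72
tcp_pos: [0.2453, 0.5199, 0.231]
tool_rot: [0.17, -3.137, 0.001]
ft_force: [0.0, 0.4, -0.5]
width: 0.0004
grasp_force: 0.0
```

>>> play_rows --commands '[[[-1,-14.5,-48,9,0,0,0],[-1,-14.5,-48,9,0,0,0],[-1,-14.5,-48,9,0,0,0],[-1,-14.5,-48,9,0,0,0],[-1,-14.5,-48,9,0,0,0]]]'

```text
time_s: 1.35
tcp_pos: [0.3438, 0.2878, 0.186]
tool_rot: [-0.166, 3.137, -0.0]
ft_force: [1.2, 0.1, -0.5]
width: 0.0001
grasp_force: 0.0
```

>>> play_rows --commands '[[[-1,-14.5,-48,9,0,0,0],[-1,-14.5,-48,9,0,0,0],[-1,-14.5,-48,9,0,0,0],[-1,-14.5,-48,9,0,0,0],[-1,0,0,0,0,0,0]]]'

```text
time_s: 1.98
tcp_pos: [0.4227, 0.1022, 0.1496]
tool_rot: [0.159, -3.136, 0.001]
ft_force: [-0.4, -0.5, 0.5]
width: 0.0001
grasp_force: 0.0
```

Run:
```python
from h import *
s=ctrl.read_state();p,d=ctrl.camera("wrist");cv2.imwrite("pics/w1.png",p[:,:,::-1])
h=cv2.cvtColor(p,cv2.COLOR_RGB2HSV)
y,c=blob((abs(h[...,0].astype(int)-26)<7)&(h[...,1]>180)&(p[...,0]>150))
print(y.sum(),c,cast("wrist",c,.041,s),np.median(d[y]))
q=cv2.boxPoints(cv2.minAreaRect(np.argwhere(y)[:,::-1].astype(np.float32)));print(q,cast("wrist",q,.041,s).round(4))
```

```text
1704 [251.58861502 220.4213615 ] [[0.44476369 0.05513843 0.041     ]] 0.2645682
[[224. 205.]
 [278. 205.]
 [278. 236.]
 [224. 236.]] [[0.434  0.0326 0.041 ]
 [0.4296 0.0755 0.041 ]
 [0.4561 0.0773 0.041 ]
 [0.4607 0.0331 0.041 ]]
```

View pics/w1.png

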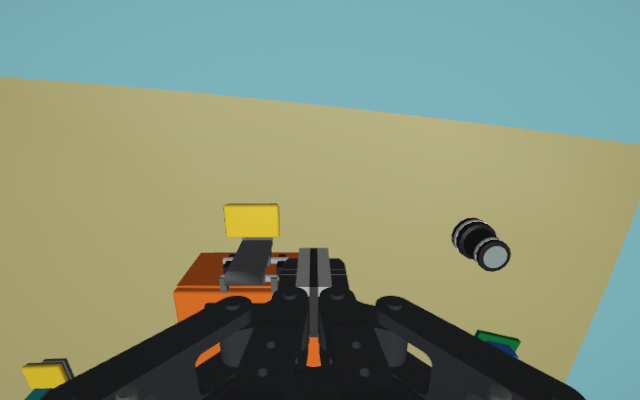

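The yellow pad is at (252,220), which puts it at (0.4448, 0.0551) and agrees with the top view. The lens is at (475,240).

>>> play_rows --commands '[[[-1,-7.6,-25,20,0,0,0],[-1,-7.6,-24,20,0,0,0],[-1,0,0,26,0,0,0],[-1,0,0,26,0,0,0],[-1,0,0,0,0,0,0]]]'

```text
time_s: 2.65
tcp_pos: [0.4414, 0.0587, 0.0572]
tool_rot: [0.17, -3.134, -0.001]
ft_force: [-0.0, 0.5, 0.5]
width: 0.0001
grasp_force: 0.0
```

>>> play_rows --commands '[[[-1,0,0,3,0,0,0],[-1,0,0,3,0,0,0],[-1,0,0,1,0,0,0],[-1,0,0,0,0,0,0],[-1,0,0,0,0,0,0]]]'

```text
time_s: 3.28
tcp_pos: [0.4427, 0.0577, 0.0515]
tool_rot: [-0.171, 3.137, -0.0]
ft_force: [-1.0, 0.8, -0.4]
width: 0.0001
grasp_force: 0.0
```

>>> play_rows --commands '[[[-1,0,0,1,0,0,0],[-1,0,0,1,0,0,0],[-1,0,0,1,0,0,0],[-1,0,0,0,0,0,0],[-1,0,0,0,0,0,0]]]'

```text
time_s: 3.9
tcp_pos: [0.4426, 0.0577, 0.0483]
tool_rot: [0.172, -3.137, 0.0]
ft_force: [-0.2, -0.6, 0.2]
width: -0.0
grasp_force: 0.0
```

>>> play_rows --commands '[[[-1,0,-1.5,1,0,0,0],[-1,0,-1,1,0,0,0],[-1,0,0,1,0,0,0],[-1,0,0,0,0,0,0],[-1,0,0,0,0,0,0]]]'

```text
time_s: 4.53
tcp_pos: [0.4428, 0.0553, 0.0453]
tool_rot: [0.171, -3.137, 0.0]
ft_force: [0.6, 0.1, -0.0]
width: 0.0
grasp_force: 0.0
```

>>> play_rows --commands '[[[-1,0,0,1,0,0,0],[-1,0,0,1,0,0,0],[-1,0,0,0,0,0,0],[-1,0,0,0,0,0,0],[-1,0,0,0,0,0,0]]]'

```text
time_s: 5.15
tcp_pos: [0.4429, 0.0552, 0.0433]
tool_rot: [-0.171, 3.137, -0.0]
ft_force: [-0.2, 0.1, 1.6]
width: -0.0001
grasp_force: 0.7
```

Contact is at about 44 mm. I'll press on in steps.

>>> play_rows --commands '[[[-1,0,0,1,0,0,0],[-1,0,0,1,0,0,0],[-1,0,0,1,0,0,0],[-1,0,0,0,0,0,0],[-1,0,0,0,0,0,0]]]'

```text
time_s: 5.78
tcp_pos: [0.4429, 0.0552, 0.0403]
tool_rot: [0.171, -3.137, 0.0]
ft_force: [-1.5, 0.5, 2.4]
width: 0.0001
grasp_force: 1.2
```

>>> play_rows --commands '[[[-1,0,0,1,0,0,0],[-1,0,0,1,0,0,0],[-1,0,0,0,0,0,0],[-1,0,0,0,0,0,0],[-1,0,0,0,0,0,0]]]'

```text
time_s: 6.4
tcp_pos: [0.4429, 0.0553, 0.0383]
tool_rot: [0.172, -3.137, 0.0]
ft_force: [-2.9, -0.7, 3.9]
width: 0.0001
grasp_force: 2.1
```

>>> play_rows --commands '[[[-1,0,0,1,0,0,0],[-1,0,0,0,0,0,0],[-1,0,0,0,0,0,0],[-1,0,0,0,0,0,0],[-1,0,0,0,0,0,0]]]'

```text
time_s: 7.02
tcp_pos: [0.4428, 0.0552, 0.0373]
tool_rot: [0.171, -3.137, 0.0]
ft_force: [-3.5, -0.3, 4.5]
width: 0.0005
grasp_force: 2.4
```

Run:
```python
from h import *
p,d=ctrl.camera("scene");cv2.imwrite("pics/s1.png",cv2.resize(p[150:270,260:460,::-1],None,fx=4,fy=4))
```

```text
(no output)
```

View pics/s1.png

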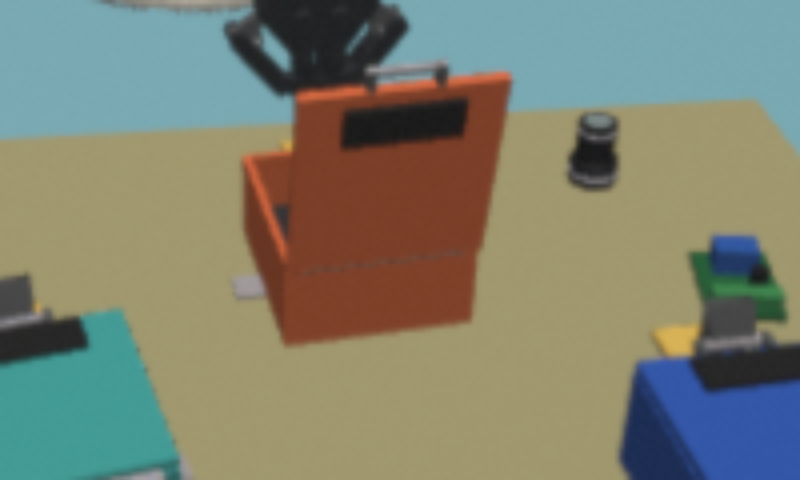

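The lid stands open and the lens is untouched to the right. I'll retreat upward and locate the lens.

>>> play_rows --commands '[[[-1,0,0,-10,0,0,0],[-1,0,0,-35,0,0,0],[-1,0,0,-45,0,0,0],[-1,0,30,-10,0,0,0],[1,0,50,0,0,0,0]]]'

```text
time_s: 7.7
tcp_pos: [0.435, 0.1351, 0.1392]
tool_rot: [-0.167, 3.134, 0.0]
ft_force: [0.6, 1.3, -0.7]
width: 0.0173
grasp_force: 0.0
```

>>> play_rows --commands '[[[1,0,45,0,0,0,0],[1,0,30,0,0,0,0],[1,0,10,0,0,0,0],[1,0,0,0,0,0,0],[1,0,0,0,0,0,0]]]'

```text
time_s: 8.32
tcp_pos: [0.4251, 0.2184, 0.1374]
tool_rot: [-0.17, 3.137, -0.0]
ft_force: [0.3, 0.2, -0.2]
width: 0.0855
grasp_force: 0.0
```

Run:
```python
from h import *
f=np.load("top0.npz");t=f["p"].astype(int)
m,c=blob((t.sum(2)<150)&(abs(np.arange(640)[None]-193)<18)&(abs(np.arange(400)[:,None]-277)<18))
print("top",m.sum(),cv2.minEnclosingCircle(np.argwhere(m)[:,::-1].astype(np.float32)))
s=ctrl.read_state();p,d=ctrl.camera("wrist");cv2.imwrite("pics/w2.png",p[:,:,::-1]);np.savez("w2.npz",p=p,d=d)
cc,r,o=campose("wrist",s)
u,v=np.meshgrid(np.arange(640),np.arange(400));pp=cv2.undistortPoints(np.stack([u,v],-1).reshape(-1,1,2).astype(float),cc["K"],cc["dist_coeffs"])[:,0]
P=(np.c_[pp,np.ones(len(pp))]*d.reshape(-1,1))@r.T+o
k=(d.ravel()>0)&(np.linalg.norm(P[:,:2]-[.454,.252],axis=1)<.06)&(P[:,2]>.044)&(P[:,2]<.053)
q=P[k];print(len(q),q.mean(0),q.min(0),q.max(0),cv2.minEnclosingCircle(q[:,:2].astype(np.float32)))
print(s["tcp_pos"],s["tool_rot"])
```

```text
top 101 ((194.29661560058594, 276.8135681152344), 8.144182205200195)
978 [0.45272554 0.25658987 0.04769878] [0.43982573 0.24291502 0.04405571] [0.46689413 0.27065029 0.04984138] ((0.4535130262374878, 0.2567392587661743), 0.014208221808075905)
[0.42510593 0.21843048 0.13740704] [-1.70270964e-01  3.13688452e+00 -4.69536134e-04]
```

View pics/w2.png

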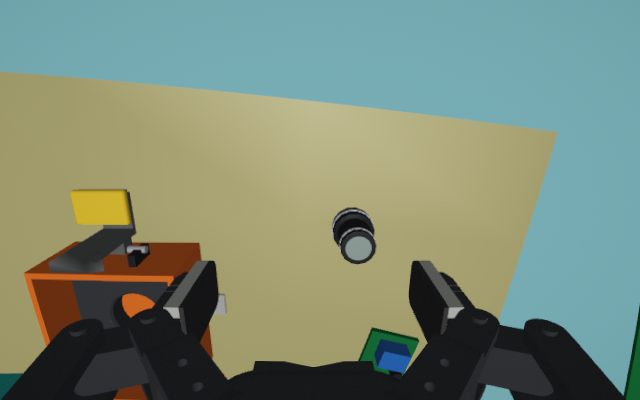

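The lens is at (355,240), between the fingers' sides, at (0.4533, 0.2567). The case is open at the left.

>>> play_rows --commands '[[[1,-16,17.5,10,0,0,0],[1,-16,17.5,20,0,0,0],[1,0,0,30,0,0,0],[1,0,0,0,0,0,0],[1,0,0,0,0,0,0]]]'

```text
time_s: 9.0
tcp_pos: [0.4534, 0.2572, 0.0784]
tool_rot: [-0.17, 3.136, 0.0]
ft_force: [0.3, 0.8, -0.0]
width: 0.0856
grasp_force: 0.0
```

>>> play_rows --commands '[[[1,0,0,25,0,0,0],[1,0,0,20,0,0,0],[1,0,0,8,0,0,0],[1,0,0,0,0,0,0],[1,0,0,0,0,0,0]]]'

```text
time_s: 9.62
tcp_pos: [0.4534, 0.2577, 0.0254]
tool_rot: [-0.171, 3.136, 0.001]
ft_force: [-0.4, -0.0, -0.6]
width: 0.0852
grasp_force: 0.0
```

>>> play_rows --commands '[[[1,0,0,3,0,0,0],[0,0,-1,0,0,0,0],[-1,0,0,0,0,0,0],[-1,0,0,0,0,0,0],[-1,0,0,0,0,0,0]]]' --squeeze 25

```text
time_s: 10.25
tcp_pos: [0.453, 0.2566, 0.0214]
tool_rot: [-0.172, 3.137, 0.0]
ft_force: [-1.0, -0.6, 2.4]
width: 0.0266
grasp_force: 24.6
```

>>> play_rows --commands '[[[-1,0,0,0,0,0,0],[-1,0,0,0,0,0,0],[-1,0,0,0,0,0,0],[-1,0,0,0,0,0,0],[-1,0,0,0,0,0,0]]]'

```text
time_s: 10.88
tcp_pos: [0.453, 0.2566, 0.0214]
tool_rot: [-0.171, 3.137, 0.0]
ft_force: [-1.0, 0.3, 5.1]
width: 0.0262
grasp_force: 24.8
```

>>> play_rows --commands '[[[-1,0,0,-5,0,0,0],[-1,0,0,-25,0,0,0],[-1,0,0,-40,0,0,0],[-1,0,0,-40,0,0,0],[-1,0,0,0,0,0,0]]]' --squeeze 40

```text
time_s: 11.5
tcp_pos: [0.4542, 0.257, 0.1342]
tool_rot: [-0.171, 3.132, 0.002]
ft_force: [0.4, -0.3, -1.2]
width: 0.0261
grasp_force: 39.6
```

```bash
cat > look.py <<'E'
from h import *
import sys
s=ctrl.read_state();print(s["tcp_pos"].round(4),s["tool_rot"].round(3),s["ft_force"].round(2),s["moment"].round(3),s["width"],s["grasp_force"])
n=sys.argv[1]
p,d=ctrl.camera("wrist");w=p
q,e=ctrl.camera("top");np.savez(n+".npz",w=p,wd=d,t=q,td=e)
sc,_=ctrl.camera("scene")
a=cv2.resize(p[100:360,150:500,::-1],(450,334));b=cv2.resize(q[120:300,170:330,::-1],(350,394));c=cv2.resize(sc[100:240,300:440,::-1],(394,394))
im=np.zeros((600,800,3),np.uint8);im[:334,:450]=a;im[:394,450:]=b;im[334:600,:394]=c[60:326];cv2.imwrite("pics/"+n+".png",im)
E
python3 look.py g1
```

```text
[0.4542 0.257  0.1342] [-1.710e-01  3.132e+00  2.000e-03] [ 0.42 -0.26 -1.17] [-0.011  0.034 -0.049] 0.02613606779402891 39.56312835216522
```

View pics/g1.png

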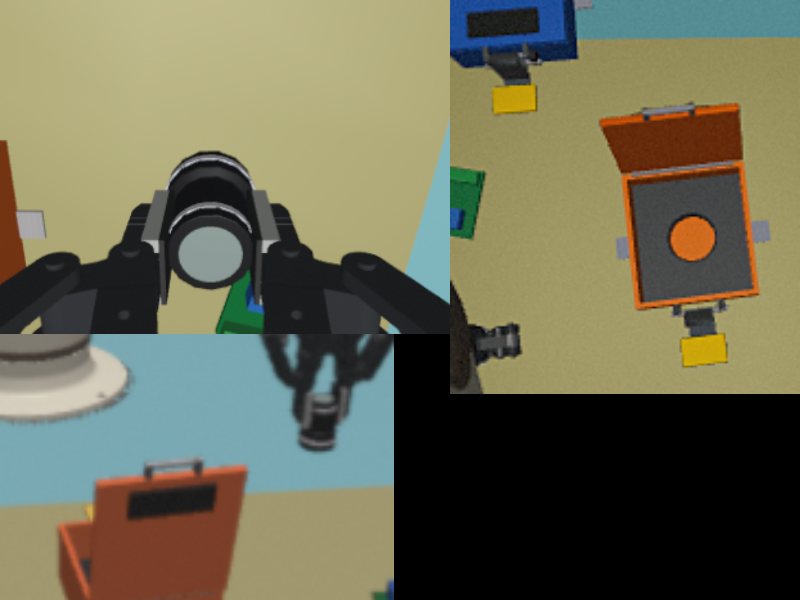

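The lens is held upright in the fingers, and the nest shows as the orange disc at top-camera pixel ~(280.6,228.7). I'll measure both.

Run:
```python
from h import *
f=np.load("g1.npz");t=f["t"];h=cv2.cvtColor(t,cv2.COLOR_RGB2HSV)
m,c=blob((h[...,0]<16)&(h[...,1]>150)&(t[...,0]>110)&(np.hypot(np.arange(640)[None]-280.6,np.arange(400)[:,None]-228.7)<14))
print(m.sum(),c,cast("top",c,.005),cast("top",c,.023))
s=ctrl.read_state();d=f["wd"];w=f["w"]
cc,r,o=campose("wrist",s)
u,v=np.meshgrid(np.arange(640),np.arange(400));pp=cv2.undistortPoints(np.stack([u,v],-1).reshape(-1,1,2).astype(float),cc["K"],cc["dist_coeffs"])[:,0]
P=(np.c_[pp,np.ones(len(pp))]*d.reshape(-1,1))@r.T+o
win=((u>270)&(u<350)&(v>245)&(v<330)).ravel()&(w.min(2).ravel()>90)&(d.ravel()>0)
q=P[win&(P[:,2]>.14)&(P[:,2]<.18)];print(len(q),q.mean(0),np.median(q[:,2]),cv2.minEnclosingCircle(q[:,:2].astype(np.float32)))
A=np.c_[q[:,:2]-q[:,:2].mean(0),np.ones(len(q))];print("tilt slope",np.linalg.lstsq(A,q[:,2],rcond=None)[0])
R_=R.from_rotvec(s["tool_rot"]).as_matrix();n=np.array([*cast("top",c,.008)[0][:2],0.134])
print("tool delta",R_.T@(n-s["tcp_pos"]))
```

```text
322 [280.48447205 228.59937888] [[0.55693827 0.06791752 0.005     ]] [[0.55542145 0.06692288 0.023     ]]
2176 [0.45093293 0.25565631 0.15591222] 0.15694100951946122 ((0.4469517767429352, 0.2551587224006653), 0.017952078953385353)
tilt slope [0.24988447 0.01344557 0.15591222]
tool delta [-0.08297421 -0.19883342 -0.00365723]
```

Run:
```python
from h import *
f=np.load("g1.npz");s=ctrl.read_state();d=f["wd"];w=f["w"]
cc,r,o=campose("wrist",s)
u,v=np.meshgrid(np.arange(640),np.arange(400))
m,c=blob((w.min(2)>110)&(u>270)&(u<350)&(v>260)&(v<330),(314,298));print(m.sum(),c,cv2.minAreaRect(np.argwhere(m)[:,::-1].astype(np.float32)),"glass on plane",cast("wrist",c,.1608,s))
m=cv2.erode(m.astype(np.uint8),np.ones((7,7)))>0
pp=cv2.undistortPoints(np.stack([u,v],-1).reshape(-1,1,2).astype(float),cc["K"],cc["dist_coeffs"])[:,0]
P=(np.c_[pp,np.ones(len(pp))]*d.reshape(-1,1))@r.T+o
q=P[m.ravel()&(d.ravel()>0)];q=q[abs(q[:,2]-np.median(q[:,2]))<.006]
A=np.c_[q[:,:2]-q[:,:2].mean(0),np.ones(len(q))];print(len(q),q.mean(0),"slope",np.linalg.lstsq(A,q[:,2],rcond=None)[0])
```

```text
1655 [313.34984894 297.49244713] ((313.5, 297.5), (41.0, 49.0), 90.0) glass on plane [[0.4507355  0.25699858 0.1608    ]]
1138 [0.45317931 0.25726309 0.15708486] slope [-0.00492401 -0.00361801  0.15708486]
```

>>> play_rows --commands '[[[-1,-17,-40,0,0,0,0],[-1,-20,-45,0,0,0,0],[-1,-20,-45,0,0,0,0],[-1,-17,-40,0,0,0,0],[-1,-10,-29,0,0,0,0]]]'

```text
time_s: 12.28
tcp_pos: [0.5583, 0.0661, 0.1297]
tool_rot: [0.17, -3.135, 0.0]
ft_force: [0.4, 1.5, -1.5]
width: 0.0262
grasp_force: 39.7
```

>>> play_rows --commands '[[[-1,0,0,0,0,0,0],[-1,0,0,0,0,0,0],[-1,0,0,10,0,0,0],[-1,0,0,10,0,0,0],[-1,0,0,0,0,0,0]]]'

```text
time_s: 12.9
tcp_pos: [0.5574, 0.0683, 0.1101]
tool_rot: [0.172, -3.135, -0.0]
ft_force: [1.1, -0.5, -2.0]
width: 0.0262
grasp_force: 39.7
```

>>> play_rows --commands '[[[-1,0,-0.5,15,0,0,0],[-1,0,0,20,0,0,0],[-1,0,0,15,0,0,0],[-1,0,0,5,0,0,0],[-1,0,0,0,0,0,0]]]'

```text
time_s: 13.52
tcp_pos: [0.5582, 0.0674, 0.0562]
tool_rot: [0.171, -3.137, 0.0]
ft_force: [0.0, -0.4, -0.6]
width: 0.0262
grasp_force: 39.7
```

>>> play_rows --commands '[[[-1,0,0,5,0,0,0],[-1,0,0,5,0,0,0],[-1,0,0,5,0,0,0],[-1,0,0,5,0,0,0],[-1,0,0,0,0,0,0]]]'

```text
time_s: 14.15
tcp_pos: [0.558, 0.0674, 0.0358]
tool_rot: [0.171, -3.136, 0.0]
ft_force: [-1.4, 0.1, -0.3]
width: 0.0258
grasp_force: 39.7
```

>>> play_rows --commands '[[[-1,0,0,2,0,0,0],[-1,0,0,1.5,0,0,0],[-1,0,0,1.5,0,0,0],[-1,0,0,0,0,0,0],[-1,0,0,0,0,0,0]]]'

```text
time_s: 14.78
tcp_pos: [0.5582, 0.0674, 0.0313]
tool_rot: [0.171, -3.137, 0.0]
ft_force: [0.2, -0.5, -0.9]
width: 0.0262
grasp_force: 39.7
```

>>> play_rows --commands '[[[-1,0,0,0.8,0,0,0],[-1,0,0,0.7,0,0,0],[-1,0,0,0,0,0,0],[-1,0,0,0,0,0,0],[-1,0,0,0,0,0,0]]]'

```text
time_s: 15.4
tcp_pos: [0.5582, 0.0674, 0.0298]
tool_rot: [0.172, -3.137, 0.0]
ft_force: [-0.5, 0.1, -1.8]
width: 0.0263
grasp_force: 39.7
```

>>> play_rows --commands '[[[-1,0,0,0.8,0,0,0],[-1,0,0,0.7,0,0,0],[-1,0,0,0,0,0,0],[-1,0,0,0,0,0,0],[-1,0,0,0,0,0,0]]]'

```text
time_s: 16.02
tcp_pos: [0.5582, 0.0674, 0.0283]
tool_rot: [0.171, -3.137, 0.0]
ft_force: [-0.6, -0.2, -1.1]
width: 0.026
grasp_force: 39.7
```

>>> play_rows --commands '[[[-1,0,0,0.7,0,0,0],[-1,0,0,0.5,0,0,0],[-1,0,0,0,0,0,0],[-1,0,0,0,0,0,0],[-1,0,0,0,0,0,0]]]'

```text
time_s: 16.65
tcp_pos: [0.5582, 0.0674, 0.0271]
tool_rot: [0.171, -3.137, 0.0]
ft_force: [-0.4, -0.2, -0.9]
width: 0.0261
grasp_force: 39.7
```

>>> play_rows --commands '[[[-1,0,0,0.8,0,0,0],[-1,0,0,0,0,0,0],[-1,0,0,0,0,0,0],[-1,0,0,0,0,0,0],[-1,0,0,0,0,0,0]]]'

```text
time_s: 17.27
tcp_pos: [0.5583, 0.0674, 0.0265]
tool_rot: [-0.171, 3.137, -0.0]
ft_force: [-2.4, 0.0, 5.8]
width: 0.0263
grasp_force: 40.2
```

Touch-down is at the expected height. I'll release partway and lift.

>>> play_rows --commands '[[[-0.3,0,0,0,0,0,0],[-0.1,0,0,0,0,0,0],[0.05,0,0,0,0,0,0],[0.05,0,0,0,0,0,0],[0.05,0,0,0,0,0,0]]]'

```text
time_s: 17.9
tcp_pos: [0.5582, 0.0674, 0.0263]
tool_rot: [0.171, -3.137, 0.0]
ft_force: [-0.3, 0.3, 1.3]
width: 0.045
grasp_force: 0.0
```

>>> play_rows --commands '[[[0.05,0,0,-10,0,0,0],[0.05,0,0,-25,0,0,0],[0.05,0,0,-40,0,0,0],[0.05,0,0,-25,0,0,0],[0.05,0,0,0,0,0,0]]]'

```text
time_s: 18.52
tcp_pos: [0.5592, 0.0674, 0.129]
tool_rot: [-0.171, 3.133, -0.001]
ft_force: [-0.5, -0.3, 0.4]
width: 0.0447
grasp_force: 0.0
```

```bash
python3 look.py g2
python3 - <<'E'
from h import *
f=np.load("g2.npz");s=ctrl.read_state();d=f["wd"]
cc,r,o=campose("wrist",s)
u,v=np.meshgrid(np.arange(640),np.arange(400))
pp=cv2.undistortPoints(np.stack([u,v],-1).reshape(-1,1,2).astype(float),cc["K"],cc["dist_coeffs"])[:,0]
P=(np.c_[pp,np.ones(len(pp))]*d.reshape(-1,1))@r.T+o
q=P[(d.ravel()>0)&(np.linalg.norm(P[:,:2]-[.5565,.0677],axis=1)<.03)&(P[:,2]>.047)&(P[:,2]<.058)]
print(len(q),q.mean(0),cv2.minEnclosingCircle(q[:,:2].astype(np.float32)))
E
```

```text
[0.5592 0.0674 0.129 ] [-1.710e-01  3.133e+00 -1.000e-03] [-0.51 -0.3   0.45] [-0.027  0.031 -0.033] 0.04472475904017561 0.0
1178 [0.55659331 0.06822917 0.04960539] ((0.5571133494377136, 0.06828746944665909), 0.013952139765024185)
```

View pics/g2.png

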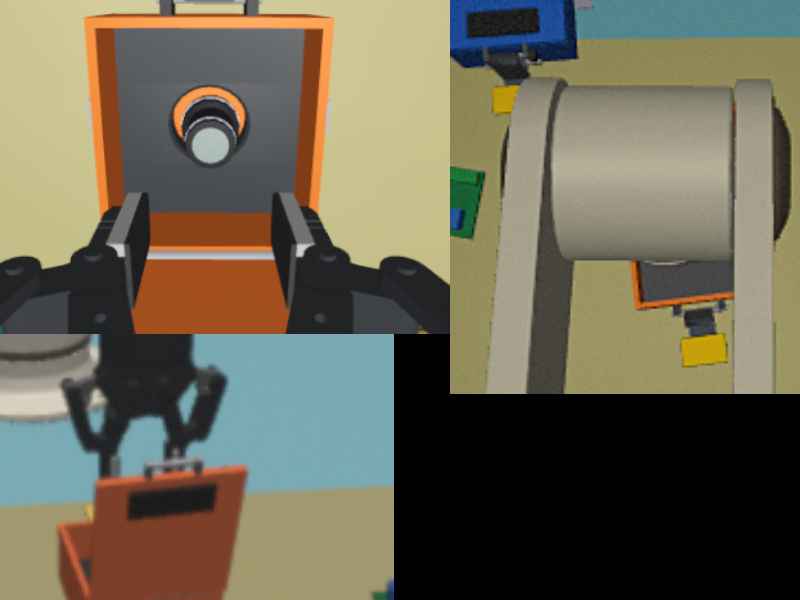

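The lens stands in the nest at (0.557, 0.068), upright with the lid open. Next I'll shut the fingers and go up and over behind the lid.

>>> play_rows --commands '[[[0.05,0,0,-35,0,0,0],[-1,0,0,-45,0,0,0],[-1,0,0,-25,0,0,0],[-1,-10,0,0,0,0,0],[-1,-40,0,0,0,0,0]]]'

```text
time_s: 19.3
tcp_pos: [0.6079, 0.0729, 0.2308]
tool_rot: [0.171, -3.136, 0.0]
ft_force: [1.0, 0.2, 0.7]
width: 0.0001
grasp_force: 0.0
```

>>> play_rows --commands '[[[-1,-40,0,0,0,0,0],[-1,-30,0,0,0,0,0],[-1,-7,0,0,0,0,0],[-1,0,0,0,0,0,0],[-1,0,0,0,0,0,0]]]'

```text
time_s: 19.92
tcp_pos: [0.6838, 0.0812, 0.2312]
tool_rot: [0.171, -3.136, 0.0]
ft_force: [-0.0, -0.6, -0.6]
width: 0.0001
grasp_force: 0.0
```

>>> play_rows --commands '[[[-1,0,0,20,0,0,0],[-1,0,0,25,0,0,0],[-1,0,0,20,0,0,0],[-1,0,0,0,0,0,0],[-1,0,0,0,0,0,0]]]'

```text
time_s: 20.55
tcp_pos: [0.6847, 0.0812, 0.1674]
tool_rot: [-0.171, 3.136, -0.0]
ft_force: [0.3, 0.3, 0.8]
width: 0.0001
grasp_force: 0.0
```

Run:
```python
from h import *
s=ctrl.read_state();p=s["tcp_pos"];d=p[:2]-[.5564,.0679];a=.1085
x0=d@[np.cos(a),np.sin(a)]*1e3;print("case",x0,d@[-np.sin(a),np.cos(a)]*1e3,p[2]*1e3)
for th in np.arange(1.75,-.01,-.07):
    print(round(th,2),round(76-119*np.cos(th)+15.5*np.sin(th),1),round(62+119*np.sin(th)+15.5*np.cos(th),1))
```

```text
case 128.9764589497607 -0.6355723140718806 167.40087978135168
1.75 112.5 176.3
1.68 104.4 178.6
1.61 96.2 180.3
1.54 87.8 181.4
1.47 79.4 182.0
1.4 71.0 181.9
1.33 62.7 181.3
1.26 54.4 180.0
1.19 46.2 178.2
1.12 38.1 175.9
1.05 30.2 172.9
0.98 22.6 169.5
0.91 15.2 165.5
0.84 8.1 161.0
0.77 1.4 156.0
0.7 -5.0 150.5
0.63 -11.0 144.6
0.56 -16.6 138.3
0.49 -21.7 131.7
0.42 -26.3 124.7
0.35 -30.5 117.4
0.28 -34.1 109.8
0.21 -37.2 102.0
0.14 -39.7 94.0
0.07 -41.6 85.8
-0.0 -43.0 77.5
```

>>> play_rows --commands '[[[-1,8,0,-1,0,0,0],[-1,8,0,-1,0,0,0],[-1,8,0,-2,0,0,0],[-1,8,0,-2,0,0,0],[-1,8,0,-2,0,0,0]]]'

```text
time_s: 21.18
tcp_pos: [0.6441, 0.0768, 0.1744]
tool_rot: [-0.171, 3.137, -0.0]
ft_force: [2.5, 0.2, -1.9]
width: -0.0001
grasp_force: 1.1
```

>>> play_rows --commands '[[[-1,8.5,0,-2,0,0,0],[-1,8.5,0,-2,0,0,0],[-1,8.5,0,-1,0,0,0],[-1,8.5,0,1,0,0,0],[-1,8.5,0,1.5,0,0,0]]]'

```text
time_s: 21.8
tcp_pos: [0.6019, 0.0722, 0.1767]
tool_rot: [-0.171, 3.137, -0.0]
ft_force: [1.9, 1.0, -0.6]
width: 0.0004
grasp_force: 1.1
```

Run:
```python
from h import *
s=ctrl.read_state();p=s["tcp_pos"];d=p[:2]-[.5564,.0679];a=.1085
print("case",d@[np.cos(a),np.sin(a)]*1e3,d@[-np.sin(a),np.cos(a)]*1e3,p[2]*1e3,s["ft_force"])
p,d=ctrl.camera("scene");cv2.imwrite("pics/s3.png",cv2.resize(p[110:250,260:460,::-1],None,fx=4,fy=4))
```

```text
case 45.71483476074399 -0.6401622824254173 176.7163313334848 [ 1.88713747  0.99381848 -0.56241275]
```

View pics/s3.png

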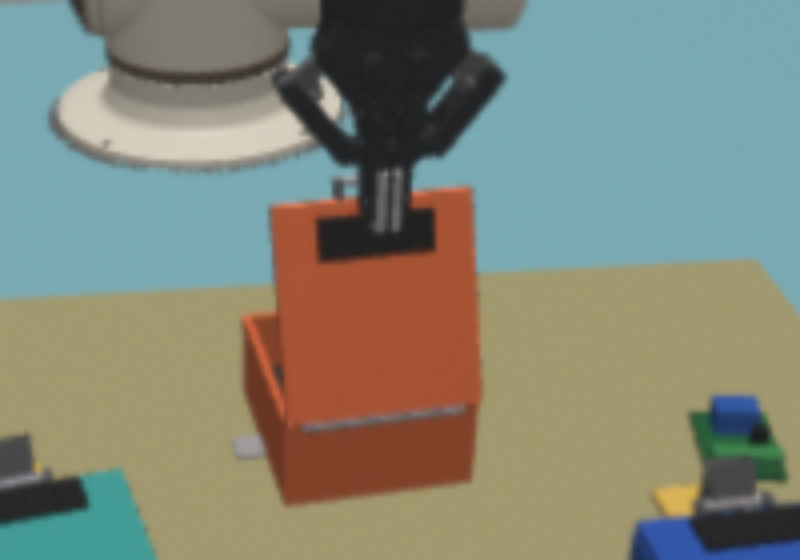

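The fingertip is pushing on the strip (about (390,225) in the crop) and the lid is coming forward. I'll follow the arc.

>>> play_rows --commands '[[[-1,8,0,1,0,0,0],[-1,8,0,3,0,0,0],[-1,7.5,0,3.5,0,0,0],[-1,7.5,0,4,0,0,0],[-1,7,0,4.5,0,0,0]]]'

```text
time_s: 22.48
tcp_pos: [0.5641, 0.068, 0.1606]
tool_rot: [0.171, -3.137, 0.0]
ft_force: [0.1, 0.7, 3.6]
width: 0.0001
grasp_force: 1.4
```

>>> play_rows --commands '[[[-1,6.7,0,5,0,0,0],[-1,6.4,0,5.5,0,0,0],[-1,6,0,6,0,0,0],[-1,5.6,0,6.3,0,0,0],[-1,5.1,0,6.6,0,0,0]]]'

```text
time_s: 23.1
tcp_pos: [0.5346, 0.0648, 0.1309]
tool_rot: [0.171, -3.137, 0.0]
ft_force: [0.0, -0.4, 3.3]
width: 0.0001
grasp_force: 1.4
```

```bash
cat > st.py <<'E'
from h import *
s=ctrl.read_state();p=s["tcp_pos"];d=p[:2]-[.5564,.0679];a=.1085
print("case",d@[np.cos(a),np.sin(a)]*1e3,d@[-np.sin(a),np.cos(a)]*1e3,p[2]*1e3,s["ft_force"])
E
python3 st.py
```

```text
case -21.990206209909484 -0.7045999309275788 130.87824071990656 [ 0.03854911 -0.37961751  3.28653424]
```

>>> play_rows --commands '[[[-1,4.5,0,7,0,0,0],[-1,4.2,0,7.2,0,0,0],[-1,3.6,0,7.4,0,0,0],[-1,3,0,7.5,0,0,0],[-1,2.4,0,6,0,0,0]]]'

```text
time_s: 23.72
tcp_pos: [0.5174, 0.0629, 0.0957]
tool_rot: [-0.171, 3.137, -0.0]
ft_force: [1.5, 0.3, 1.9]
width: -0.0
grasp_force: 1.3
```

>>> play_rows --commands '[[[-1,0.5,0,1,0,0,0],[-1,0.5,0,1,0,0,0],[-1,0.4,0,1,0,0,0],[-1,0.3,0,1,0,0,0],[-1,0,0,0,0,0,0]]]'

```text
time_s: 24.35
tcp_pos: [0.5158, 0.0627, 0.0923]
tool_rot: [0.171, -3.137, 0.0]
ft_force: [2.0, 0.6, 1.6]
width: -0.0003
grasp_force: 1.1
```

```bash
python3 st.py
```

```text
case -40.927432468374086 -0.750092103323825 92.26702375306657 [1.96280335 0.62201925 1.60707848]
```

>>> play_rows --commands '[[[-1,0.4,0,1,0,0,0],[-1,0.3,0,1,0,0,0],[-1,0.3,0,1,0,0,0],[-1,0.2,0,1,0,0,0],[-1,0,0,0,0,0,0]]]'

```text
time_s: 24.98
tcp_pos: [0.5145, 0.0626, 0.0882]
tool_rot: [0.171, -3.137, 0.0]
ft_force: [1.5, -0.5, 2.7]
width: 0.0005
grasp_force: 1.1
```

>>> play_rows --commands '[[[-1,0.2,0,1,0,0,0],[-1,0.2,0,1,0,0,0],[-1,0,0,0,0,0,0],[-1,0,0,0,0,0,0],[-1,0,0,0,0,0,0]]]'

```text
time_s: 25.6
tcp_pos: [0.5142, 0.0626, 0.0863]
tool_rot: [0.172, -3.137, 0.0]
ft_force: [1.5, 0.2, 3.9]
width: 0.0
grasp_force: 1.6
```

>>> play_rows --commands '[[[-1,0.2,0,1,0,0,0],[-1,0.2,0,1,0,0,0],[-1,0,0,0,0,0,0],[-1,0,0,0,0,0,0],[-1,0,0,0,0,0,0]]]'

```text
time_s: 26.22
tcp_pos: [0.5138, 0.0625, 0.0843]
tool_rot: [0.171, -3.137, 0.0]
ft_force: [1.1, -1.0, 3.4]
width: -0.0003
grasp_force: 2.1
```

>>> play_rows --commands '[[[-1,0.2,0,1,0,0,0],[-1,0.1,0,0.5,0,0,0],[-1,0,0,0,0,0,0],[-1,0,0,0,0,0,0],[-1,0,0,0,0,0,0]]]'

```text
time_s: 26.85
tcp_pos: [0.5135, 0.0625, 0.0829]
tool_rot: [-0.171, 3.137, -0.0]
ft_force: [1.2, 0.2, 5.6]
width: -0.0003
grasp_force: 2.7
```

>>> play_rows --commands '[[[-1,0.1,0,1,0,0,0],[-1,0.1,0,1,0,0,0],[-1,0,0,0,0,0,0],[-1,0,0,0,0,0,0],[-1,0,0,0,0,0,0]]]'

```text
time_s: 27.48
tcp_pos: [0.5132, 0.0624, 0.0809]
tool_rot: [0.171, -3.137, 0.0]
ft_force: [-0.4, -1.1, 6.9]
width: -0.0
grasp_force: 3.3
```

>>> play_rows --commands '[[[-1,0.1,0,1,0,0,0],[-1,0,0,0,0,0,0],[-1,0,0,0,0,0,0],[-1,0,0,0,0,0,0],[-1,0,0,0,0,0,0]]]'

```text
time_s: 28.1
tcp_pos: [0.5131, 0.0625, 0.0799]
tool_rot: [0.172, -3.137, 0.0]
ft_force: [-0.2, -0.7, 7.1]
width: -0.0001
grasp_force: 3.4
```

>>> play_rows --commands '[[[-1,0.1,0,1,0,0,0],[-1,0,0,0,0,0,0],[-1,0,0,0,0,0,0],[-1,0,0,0,0,0,0],[-1,0,0,0,0,0,0]]]'

```text
time_s: 28.72
tcp_pos: [0.5129, 0.0624, 0.0788]
tool_rot: [0.172, -3.136, 0.0]
ft_force: [-1.4, -0.7, 5.2]
width: -0.0
grasp_force: 2.7
```

>>> play_rows --commands '[[[-1,0,0,0.7,0,0,0],[-1,0,0,0,0,0,0],[-1,0,0,0,0,0,0],[-1,0,0,0,0,0,0],[-1,0,0,0,0,0,0]]]'

```text
time_s: 29.35
tcp_pos: [0.5128, 0.0624, 0.078]
tool_rot: [0.172, -3.136, 0.0]
ft_force: [-0.9, -0.3, 6.2]
width: 0.0003
grasp_force: 2.6
```

>>> play_rows --commands '[[[-1,0,0,0.7,0,0,0],[-1,0,0,0,0,0,0],[-1,0,0,0,0,0,0],[-1,0,0,0,0,0,0],[-1,0,0,0,0,0,0]]]'

```text
time_s: 29.98
tcp_pos: [0.513, 0.0625, 0.0773]
tool_rot: [0.171, -3.137, 0.0]
ft_force: [-2.9, 0.7, 2.6]
width: -0.0
grasp_force: 1.4
```

>>> play_rows --commands '[[[-1,0,0,0.5,0,0,0],[-1,0,0,0,0,0,0],[-1,0,0,0,0,0,0],[-1,0,0,0,0,0,0],[-1,0,0,0,0,0,0]]]'

```text
time_s: 30.6
tcp_pos: [0.5131, 0.0625, 0.0769]
tool_rot: [-0.171, 3.137, -0.0]
ft_force: [-2.1, 0.3, 2.1]
width: 0.0005
grasp_force: 1.3
```

>>> play_rows --commands '[[[-1,0,0,0.6,0,0,0],[-1,0,0,0,0,0,0],[-1,0,0,0,0,0,0],[-1,0,0,0,0,0,0],[-1,0,0,0,0,0,0]]]'

```text
time_s: 31.22
tcp_pos: [0.5131, 0.0624, 0.0763]
tool_rot: [-0.171, 3.137, -0.0]
ft_force: [0.2, 0.2, 0.3]
width: -0.0002
grasp_force: 0.3
```

>>> play_rows --commands '[[[-1,0,0,0.5,0,0,0],[-1,0,0,0,0,0,0],[-1,0,0,0,0,0,0],[-1,0,0,0,0,0,0],[-1,0,0,0,0,0,0]]]'

```text
time_s: 31.85
tcp_pos: [0.5131, 0.0624, 0.0758]
tool_rot: [0.171, -3.137, 0.0]
ft_force: [-0.4, -0.7, 1.2]
width: -0.0
grasp_force: 0.5
```

>>> play_rows --commands '[[[-1,0,0,0.4,0,0,0],[-1,0,0,0,0,0,0],[-1,0,0,0,0,0,0],[-1,0,0,0,0,0,0],[-1,0,0,0,0,0,0]]]'

```text
time_s: 32.48
tcp_pos: [0.5131, 0.0624, 0.0754]
tool_rot: [0.172, -3.137, 0.0]
ft_force: [-1.0, -0.6, 3.3]
width: -0.0001
grasp_force: 1.4
```

>>> play_rows --commands '[[[-1,0,0,0.5,0,0,0],[-1,0,0,0,0,0,0],[-1,0,0,0,0,0,0],[-1,0,0,0,0,0,0],[-1,0,0,0,0,0,0]]]'

```text
time_s: 33.1
tcp_pos: [0.5131, 0.0624, 0.0749]
tool_rot: [0.171, -3.137, 0.0]
ft_force: [-2.8, 0.1, 4.1]
width: -0.0002
grasp_force: 1.8
```

>>> play_rows --commands '[[[-1,0,0,0.4,0,0,0],[-1,0,0,0,0,0,0],[-1,0,0,0,0,0,0],[-1,0,0,0,0,0,0],[-1,0,0,0,0,0,0]]]'

```text
time_s: 33.72
tcp_pos: [0.5131, 0.0624, 0.0746]
tool_rot: [-0.171, 3.137, -0.0]
ft_force: [-3.3, 0.4, 5.5]
width: 0.0001
grasp_force: 3.0
```

Force fell to near zero after the ramp and is now rising again towards the hard stop. I'll ease off slowly and check that the lid stays shut.

>>> play_rows --commands '[[[-1,0,0,0.8,0,0,0],[-1,0,0,0,0,0,0],[-1,0,0,0,0,0,0],[-1,0,0,-0.8,0,0,0],[-1,0,0,0,0,0,0]]]'

```text
time_s: 34.35
tcp_pos: [0.5131, 0.0624, 0.0747]
tool_rot: [-0.171, 3.137, -0.0]
ft_force: [-2.6, -0.2, 5.9]
width: 0.0
grasp_force: 2.9
```

>>> play_rows --commands '[[[-1,0,0,-1,0,0,0],[-1,0,0,-1,0,0,0],[-1,0,0,-1,0,0,0],[-1,0,0,0,0,0,0],[-1,0,0,0,0,0,0]]]'

```text
time_s: 34.98
tcp_pos: [0.5131, 0.0624, 0.0774]
tool_rot: [0.171, -3.137, 0.0]
ft_force: [0.1, 0.1, -0.2]
width: -0.0001
grasp_force: 0.0
```

Run:
```python
from h import *
p,d=ctrl.camera("scene");cv2.imwrite("pics/s4.png",cv2.resize(p[140:250,280:440,::-1],None,fx=5,fy=5))
```

```text
(no output)
```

View pics/s4.png

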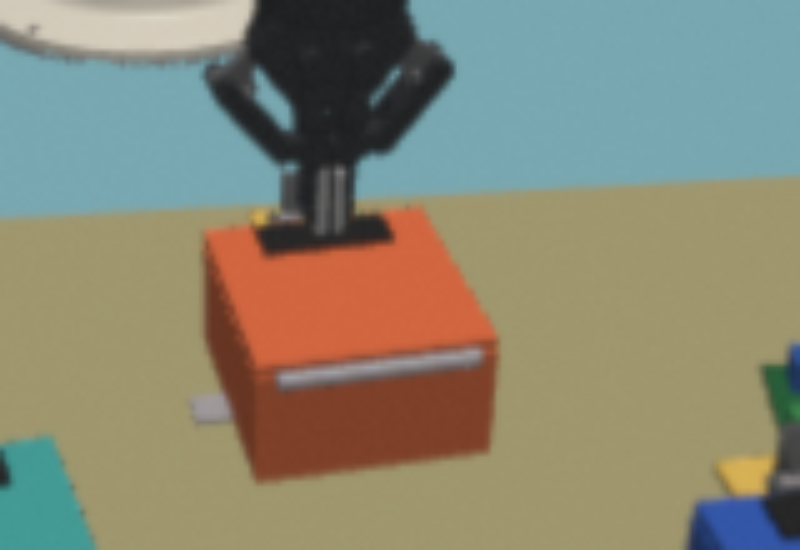

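The lid is shut and the finger no longer feels any force. I'll retreat and check numerically.

>>> play_rows --commands '[[[-1,0,0,-5,0,0,0],[-1,0,0,-25,0,0,0],[-1,0,0,-45,0,0,0],[-1,0,0,-45,0,0,0],[-1,0,0,-20,0,0,0]]]'

```text
time_s: 35.65
tcp_pos: [0.5137, 0.0625, 0.2206]
tool_rot: [-0.171, 3.134, -0.001]
ft_force: [0.0, 1.4, -0.3]
width: -0.0001
grasp_force: 0.0
```

>>> play_rows --commands '[[[-1,0,40,0,0,0,0],[-1,0,50,0,0,0,0],[-1,0,50,0,0,0,0],[-1,0,40,0,0,0,0],[-1,0,0,0,0,0,0]]]'

```text
time_s: 36.28
tcp_pos: [0.4929, 0.2436, 0.2176]
tool_rot: [0.176, -3.137, -0.0]
ft_force: [-0.2, 0.7, 0.3]
width: -0.0002
grasp_force: 0.0
```

Run:
```python
from h import *
p,d=ctrl.camera("top")
f=np.load("top0.npz")
c_,r,o=campose("top")
uu,vv=np.meshgrid(np.arange(640),np.arange(400));pp=cv2.undistortPoints(np.stack([uu,vv],-1).reshape(-1,1,2).astype(float),c_["K"],c_["dist_coeffs"])[:,0]
for D in (f["d"],d):
    P=((np.c_[pp,np.ones(len(pp))]*D.reshape(-1,1))@r.T+o).reshape(400,640,3)
    print([np.median(P[a:b,265:300,2]).round(4) for a,b in((205,215),(220,232),(243,249))],np.median(P[275:284,280:292,2]))
print(ctrl.read_state()["ft_force"],ctrl.read_state()["tcp_pos"])
```

```text
[np.float64(0.0708), np.float64(0.0707), np.float64(0.0759)] 0.043678156811105484
[np.float64(0.0707), np.float64(0.071), np.float64(0.0757)] 0.043375726179509244
[-0.21418554 -0.87996393 -0.2124114 ] [0.49315304 0.24224164 0.2175767 ]
```

The lid and thumb heights match the start, so the lid is shut and latched.

```bash
python3 -c "
from workcell import ctrl
print(ctrl.hand_in())"
```

```text
the job is handed in; nothing more can be done
None
```

The job is handed in: the latch was pressed and the lid popped open, the objective stands in the nest, and the lid is shut and latched by itself. The highest force read on the case was about 7 N, after about 36 s; hand-in returned no verdict.

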